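Shift the gearbox lever through its gate

TASK

Put the feed gearbox on the bench into step three: with the fingertips or the outside of the fingers, push its ball-knobbed lever out of the parking slot, along the cross slot and fully home to the end of the slot whose index disc has three dots. Go straight there without entering another gear slot, and only push: never take the knob between the fingers and never force the lever. Leave the loose things round the gearbox where they are.

Things in the scene. Friction and masses are not known exactly. Their poses are not given: they have to be found in the camera images.
- gearbox: Grey cast feed gearbox, fixed, foot 186 x 156 mm; a shaft stub on its right and a flange on its left make it 215 mm over all across y. Origin under its centre on the bench; x to its far side, y to its left, z up. On its top, centred, is a bright steel gate plate 132 mm (x) by 120 mm (y), its top face 108 mm above the bench. The other entries give lengths in this frame.
- gate_cross (a point): Centre of the gate, in the plate, 106 mm above the gearbox's origin. The cross slot runs through it along y; in it the stem's centre is at x = 0 and can go from y = -26 to +26 mm. Slots are 16 mm wide and the lever's stem 12 mm thick, so the stem has 1 to 2 mm play to each side; the solid plate stops it everywhere else.
- gate_left (a point): Left end of the cross slot, y = +26 mm. Here a gear slot runs far and another near: the stem's centre can go to about x = +21 and x = -21 mm.
- gate_right (a point): Right end of the cross slot, y = -26 mm. Here too a gear slot runs far and another near, to about x = +21 and x = -21 mm.
- gate_park (a point): Near end of the parking slot, x = -21, y = 0 mm. This slot runs from the middle of the cross slot toward the near side only; across from it is solid plate. The lever starts in it.
- lever_knob (a point): Centre of the lever's black ball knob, 34 mm in diameter, on a 12 mm stem; 40 mm above the plate when upright, up to 9 mm lower when leaning. The knob is 130 mm from the lever's pivot, so it moves 1.45 times as far as the stem in the gate: about 31 mm near or far, about 37 mm left or right. Pushing it takes about 2 N; it stays where it is left (friction, no spring) and cannot be lifted.
- lever_stem (a point): Point on the axis of the lever's stem, 88 mm from the pivot, level with the gate plate. The pivot lies inside the gearbox, 18 mm above its origin. This point tells where the lever is in the gate.
- gear_shift (a joint): Lean of the lever along the gearbox's x, rad: 0 in the cross slot, about +0.25 at the end of a far slot, about -0.25 at the end of a near slot. Starts between -0.235 and -0.17, in the parking slot.
- gear_select (a joint): Lean of the lever along the gearbox's y, rad: 0 in the middle (parking) column, about +0.29 in the left column, about -0.29 in the right column.
- disc_1: Flat aluminium index disc, 26 mm in diameter and 2 mm thick, with one 6 mm black dot; fixed on the gate plate just beyond the end of one gear slot and a little outward: its centre is at x = +48 or -48 and y = +32 or -32 mm in the gearbox frame. Which disc is at which slot varies. Origin under its centre.
- disc_2: Flat aluminium index disc, 26 mm in diameter and 2 mm thick, with two 6 mm black dots; fixed on the gate plate just beyond the end of one gear slot and a little outward: its centre is at x = +48 or -48 and y = +32 or -32 mm in the gearbox frame. Which disc is at which slot varies. Origin under its centre.
- disc_3: Flat aluminium index disc, 26 mm in diameter and 2 mm thick, with three 6 mm black dots; fixed on the gate plate just beyond the end of one gear slot and a little outward: its centre is at x = +48 or -48 and y = +32 or -32 mm in the gearbox frame. Which disc is at which slot varies. Origin under its centre.
- disc_4: Flat aluminium index disc, 26 mm in diameter and 2 mm thick, with four 6 mm black dots; fixed on the gate plate just beyond the end of one gear slot and a little outward: its centre is at x = +48 or -48 and y = +32 or -32 mm in the gearbox frame. Which disc is at which slot varies. Origin under its centre.
- oiler: Small pump oiler, black body 42 mm across with a thin upright spout, 106 mm tall, standing to the left of the gearbox; loose, to be left alone. Origin under its centre.
- nut: Hardened hexagonal nut, 29 mm across, 23 mm tall, on the bench to the left of the gearbox; loose, to be left alone. Origin under its centre.
- collet: Slotted spring collet, 28 mm across, 36 mm tall, standing to the right of the gearbox; loose, to be left alone. Origin under its centre.
- hex_key: Black L-shaped hex key, 27 x 65 mm, 6 mm thick, lying to the right of the gearbox; loose, to be left alone. Origin under its centre.

How it is judged:
By the outcome, as a careful person would: the job done as asked, in the order asked, and still so for the second after the job is handed in, with the robot touching nothing.
It also fails if it takes over 43 s, if anything falls off the work surface, if the arm or the gripper's body presses on something with over 40 N, if the wrist force passes 120 N, or if a joint passes its speed limit or range.

ROBOT

A 6-joint arm with a two-finger parallel gripper is mounted at the origin on a cart in front of the work surface, level with it; the furniture and walls round the work are solid. World frame = base frame: x ahead of the robot, y to its left, z up, the work surface at z = 0. Lengths are in m, angles in rad, forces in N, time in s.
With the tool pointing down it reaches from about 0.275 to 0.875 m from the base axis. Payload 12.5 kg.
Tool frame: the origin (TCP) lies at the very end of the fingers, on their centre line; the grasp point (between the pads) lies ctrl.tcp_to_grasp behind it (ctrl.tcp_to_grasp is the distance from the TCP to the grasp point, in m); y points along the fingers, x is the direction in which the jaws open and shut, and the axes are right-handed (so a half turn about y gives the same grasp; the last joint's range is limited). The gripper opens to 85 mm and grips with 20 to 120 N. Pads are 22 mm wide; open, the fingers measure 114 mm over their backs; the gripper's body (76 mm by 85 mm) begins 54 mm behind the grasp point. The pads swing forward as they close: fully open they stand 13 mm farther back than shut.
Start: joints at [1.056, 0.351, 1.652, -0, 1.139, -0.085], TCP at [0.229, 0.5, 0.231] pointing down, gripper open.
Joint ranges: [-2.75, 2.75], [-0.79, 2.1], [0.01, 2.65], [-1.57, 4.71], [0.07, 3.14], [-2.87, 2.87]. Speed limits (rad/s): [2.22, 2.22, 2.79, 3.14, 3.14, 3.14].

INTERFACE

Orientations are given as a unit quaternion [x, y, z, w].
In Python, from cell import ctrl, eyes gives the robot as it stands. Calls block until the motion is done:
- ctrl.movep(position, orientation): joint-space move of the TCP to a pose.
- ctrl.line_to(position, max_speed=0.15, rotation=None, max_force=None): straight line of the TCP; rotation=None keeps the orientation; max_speed is the mean speed in m/s. With max_force (N) it stops when the force on the tool has changed by that much, and returns True; else False.
- ctrl.movej(angles): joint-space move.
- ctrl.move_gripper(opening, newtons=None): finger opening in m; newtons is the grip in N (None keeps the last); returns when the fingers have stopped.
- ctrl.sleep(seconds).
- ctrl.solve_ik(position, orientation): joint angles nearest the present ones, or None.
- eyes.capture(name): name is "side" or "top" or "wrist"; returns a dict with "color" (420x560x3 uint8, red, green, blue), "z_map" (420x560 float32, m along the optical axis (not along the pixel's ray), 0 where there is no reading), "vfov" (degrees; the focal length in pixels is half the picture's height over the tangent of half this angle, whatever the lens; pixels are square), "cx", "cy" (the principal point, pixels), "rvec" (rotation vector, rad) and "tvec" (3), from world to camera coordinates, as OpenCV has them; the wrist camera has in their place "hand_eye" (4x4, takes a point from camera to tool coordinates, whose origin is the TCP and whose axes are the tool frame's). Camera axes: x right, y down, z forward; pixel columns grow to the right and rows downward; lengths in m; the calibration is good to about 2 mm. A picture is of the moment at which its call begins: read the wrist's pose just before it.
A pose or a line that the arm cannot do raises ctrl.IKError and nothing moves.
- ctrl.close_job(): hands the job in, once; it reports no verdict.
Readings, each from a call of its own:
- ctrl.current_time_s(): time.
- ctrl.current_joint_positions(): joint angles.
- ctrl.current_dq(): joint speeds.
- ctrl.current_joint_efforts(): joint torques, N m.
- ctrl.current_eef_pos(): TCP position.
- ctrl.current_tcp_rot(): TCP orientation.
- ctrl.current_force(): force on the tool from outside, world axes, zero at the start.
- ctrl.current_wrist_torque(): the same for the moment, N m.
- ctrl.current_finger_gap(): finger opening in m.
Only numpy, scipy, OpenCV 4.12 (cv2) and the standard library are available. Lean on these libraries where they do the work, as an engineer would, in place of code of your own. Each camera call takes 0.05 s, during which the arm holds its last target.

## Working session

There is one attempt and no reset: what is moved stays moved. The work goes in short steps, each a Python script; the robot and the scene stay as the last script left them, time stands still between calls to the robot, and variables do not carry over. Pictures are saved under pics/ and viewed, and the job is handed in when it is done.

```bash
ls; mkdir -p pics
python3 - <<'E'
from cell import ctrl, eyes
import cv2, numpy as np, pickle
for n in ["top","side","wrist"]:
    if n=="wrist": print(ctrl.current_eef_pos(), ctrl.current_tcp_rot())
    d=eyes.capture(n); pickle.dump(d,open(f"{n}0.pkl","wb"))
    cv2.imwrite(f"pics/{n}0.png",d["color"][:,:,::-1])
    print(n,{k:v for k,v in d.items() if k not in("color","z_map")})
print(ctrl.current_time_s(), ctrl.tcp_to_grasp, ctrl.current_finger_gap())
E
```

```text
pics
top {'vfov': 51.2520721678962, 'cx': 286.373485596957, 'cy': 214.63327919855374, 'rvec': array([ 2.1484064, -2.2043525,  0.1225726]), 'tvec': array([0.06709764, 0.52867489, 0.92563117])}
side {'vfov': 54.98223291493806, 'cx': 284.4959855636083, 'cy': 206.61837998790966, 'rvec': array([ 2.0733426 , -0.00763434,  0.03215391]), 'tvec': array([-0.52058316,  0.12215373,  0.83500921])}
[0.22900735 0.49973824 0.23080909] [ 0.59530759  0.38152261 -0.38219473 -0.5949593 ]
wrist {'vfov': 66.85331522772455, 'cx': 276.59959932936425, 'cy': 207.50863932348895, 'hand_eye': array([[ 9.99999908e-01, -4.27866241e-04, -3.08983926e-05,
        -8.98195274e-05],
       [-1.07191465e-04, -3.18968560e-01,  9.47765291e-01,
        -1.42744084e-01],
       [-4.15372388e-04, -9.47765200e-01, -3.18968577e-01,
         8.26290248e-02],
       [ 0.00000000e+00,  0.00000000e+00,  0.00000000e+00,
         1.00000000e+00]])}
0.15 0.0187 0.0855748065298293
```

View pics/top0.png

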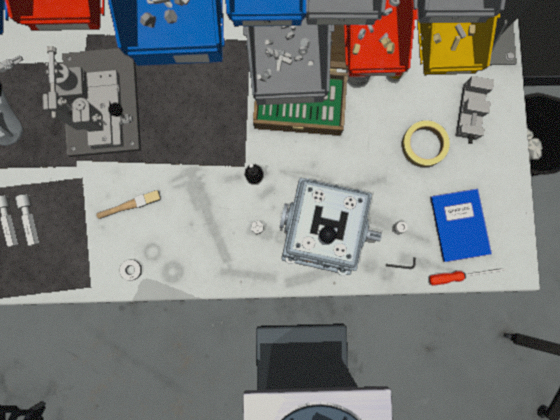

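View pics/side0.png

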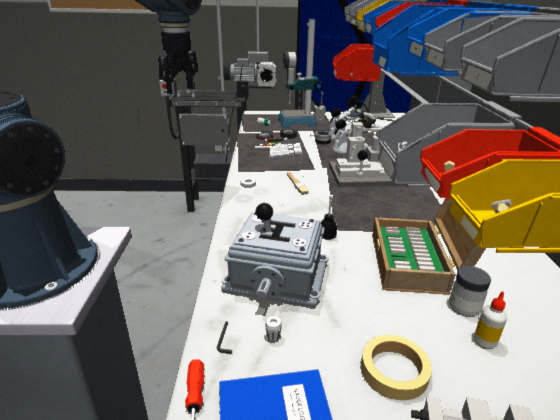

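View pics/wrist0.png

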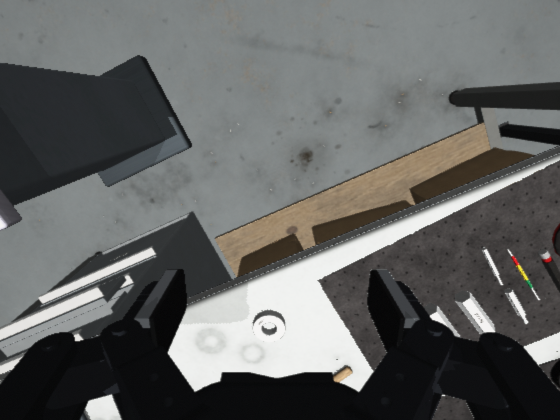

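The top view shows the gearbox at about (327,225), turned slightly, with the knob at (329,235). The side view shows it at about (275,255), with the knob at (264,212). I'll enlarge both.

Run:
```python
import cv2,pickle
d=pickle.load(open("top0.pkl","rb"))["color"][:,:,::-1]
cv2.imwrite("pics/top0c.png",cv2.resize(d[165:285,240:400],None,fx=5,fy=5,interpolation=cv2.INTER_CUBIC))
d=pickle.load(open("side0.pkl","rb"))["color"][:,:,::-1]
cv2.imwrite("pics/side0c.png",cv2.resize(d[195:315,210:350],None,fx=5,fy=5,interpolation=cv2.INTER_CUBIC))
```

```text
(no output)
```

View pics/top0c.png

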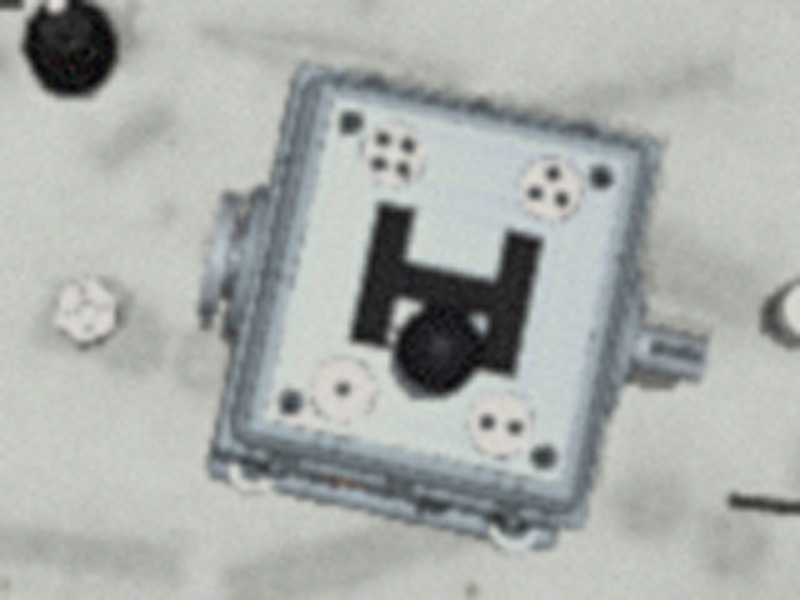

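View pics/side0c.png

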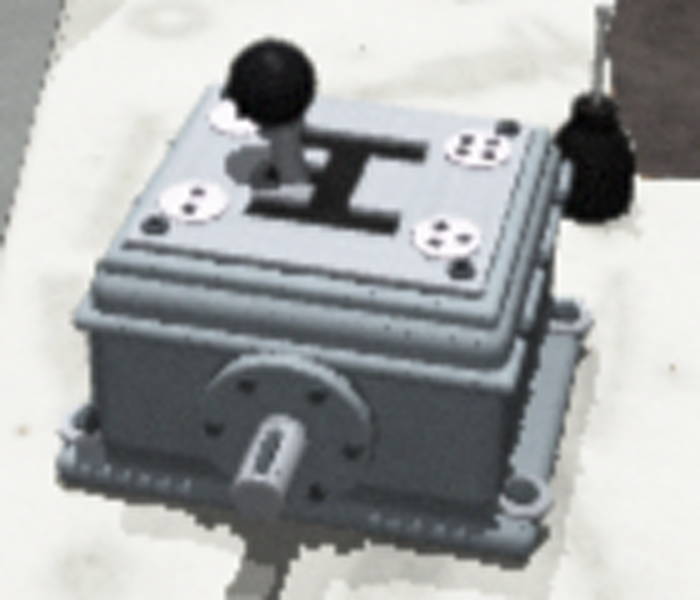

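The top crop shows disc 4 far left (392,152), disc 3 far right (551,190), disc 1 near left (343,389), disc 2 near right (502,426), and the knob at (437,346). In the side crop, disc 4 is at (478,148), disc 3 at (447,238), disc 2 at (194,201) and the knob at (272,82). The target is the far-right slot. Next I'll triangulate.

```bash
cat > h.py <<'E'
import numpy as np,cv2,pickle
def cam(d):
    f=d["color"].shape[0]/2/np.tan(np.radians(d["vfov"])/2)
    K=np.array([[f,0,d["cx"]],[0,f,d["cy"]],[0,0,1]])
    R=cv2.Rodrigues(d["rvec"])[0]; return K,R,d["tvec"]
def P(d):
    K,R,t=cam(d); return K@np.c_[R,t]
def onplane(d,uv,z):
    K,R,t=cam(d); r=R.T@np.linalg.inv(K)@np.array([*uv,1.]); c=-R.T@t
    return c+r*(z-c[2])/r[2]
def tri(d1,u1,d2,u2):
    X=cv2.triangulatePoints(P(d1),P(d2),np.array(u1,float).reshape(2,1),np.array(u2,float).reshape(2,1)); return (X[:3]/X[3]).ravel()
def proj(d,X):
    K,R,t=cam(d); p=K@(R@np.asarray(X)+t); return p[:2]/p[2]
crop=lambda u,v,o,s=5:((u+.5)/s-.5+o[0],(v+.5)/s-.5+o[1])
E
python3 - <<'E'
from h import *
T=pickle.load(open("top0.pkl","rb"));S=pickle.load(open("side0.pkl","rb"))
ot,os=(240,165),(210,195)
tp={4:(392,152),3:(551,190),1:(343,389),2:(502,426),'k':(437,346)}
sp={4:(478,148),3:(447,238),2:(194,201),'k':(272,82)}
loc={4:(48,32),3:(48,-32),1:(-48,32),2:(-48,-32)}
for k in sp: print(k,tri(T,crop(*tp[k],ot),S,crop(*sp[k],os)), proj(S,tri(T,crop(*tp[k],ot),S,crop(*sp[k],os)))-crop(*sp[k],os))
W=np.array([onplane(T,crop(*tp[k],ot),.110)[:2] for k in (4,3,1,2)]);L=np.array([loc[k] for k in (4,3,1,2)])/1000
M=cv2.estimateAffinePartial2D(L,W)[0]
s=np.hypot(M[0,0],M[1,0]);print("scale",s,"yaw",np.degrees(np.arctan2(M[1,0],M[0,0])),"t",M[:,2]);print((L@M[:,:2].T+M[:,2]-W)*1e3)
W=np.array([onplane(S,crop(*sp[k],os),.110)[:2] for k in (4,3,2)]);L=L[[0,1,3]]
M=cv2.estimateAffinePartial2D(L,W)[0]
s=np.hypot(M[0,0],M[1,0]);print("side scale",s,"yaw",np.degrees(np.arctan2(M[1,0],M[0,0])),"t",M[:,2])
E
```

```text
4 [ 0.55919792 -0.00924397  0.11053024] [ 0.16311406 -0.0188489 ]
3 [ 0.54311083 -0.07205211  0.1102608 ] [-0.25997363  0.02662774]
2 [ 0.45004831 -0.04886037  0.11060978] [-0.23675842  0.00807917]
k [ 0.47946412 -0.02069532  0.14587238] [ 0.28374865 -0.0170038 ]
scale 1.0037526233455736 yaw -14.047100257098602 t [ 0.50445278 -0.02929508]
[[-0.56062041 -0.53518954]
 [ 0.65935681 -0.05860846]
 [-0.33009551  0.38707349]
 [ 0.23136561  0.20672449]]
side scale 1.0033405102619446 yaw -13.897745130880995 t [ 0.50464939 -0.02838838]
```

Both views agree: gearbox at about (0.5045, -0.029), yaw -14°, disc tops at 0.110 m, scale 1.00. The knob is at (0.479, -0.021, 0.146), which matches a shift lean of about -0.2. Next I'll close the gripper, measure the shut fingers and check reachability.

```bash
cat >> h.py <<'E'
from scipy.spatial.transform import Rotation as Rot
G=np.array([.5045,-.029]);YAW=np.radians(-14)
ex=np.array([np.cos(YAW),np.sin(YAW)]);ey=np.array([-ex[1],ex[0]])
def w(x,y,z): p=G+ex*x/1e3+ey*y/1e3; return np.array([p[0],p[1],z])
def loc(X): d=np.asarray(X)[:2]-G; return np.array([d@ex,d@ey])*1e3
def quat(tx):  # tool x horizontal dir (2-vector), tool y down
    x=np.array([*tx,0]);y=np.array([0,0,-1.]);z=np.cross(x,y);return Rot.from_matrix(np.c_[x,y,z]).as_quat()
E
python3 - <<'E'
from h import *
from cell import ctrl,eyes
print(Rot.from_quat(ctrl.current_tcp_rot()).as_matrix().round(2))
for n,t in (("+x",ex),("-x",-ex),("+y",ey),("-y",-ey)):
    for p in ((-65,0,.2),(-65,0,.128),(0,40,.128),(0,-37,.128)):
        q=ctrl.solve_ik(w(*p),quat(t)); print(n,p,None if q is None else np.round(q,2))
ctrl.move_gripper(0.0)
d=eyes.capture("wrist");pickle.dump(d,open("wrist1.pkl","wb"));cv2.imwrite("pics/wrist1.png",d["color"][:,:,::-1])
f=210/np.tan(np.radians(d["vfov"])/2);v,u=np.mgrid[:420,:560];z=d["z_map"]
X=np.stack([(u-d["cx"])*z/f,(v-d["cy"])*z/f,z,np.ones_like(z)],-1)@d["hand_eye"].T
m=(z>0)&(X[...,1]>-.08)&(X[...,1]<.02)&(abs(X[...,0])<.1)&(abs(X[...,2])<.06)
for a in np.arange(-.08,.01,.005):
    k=m&(X[...,1]>a)&(X[...,1]<=a+.005)
    if k.sum()>5: print(round(a,3),k.sum(),X[k][:,[0,2]].min(0).round(4),X[k][:,[0,2]].max(0).round(4))
print(ctrl.current_finger_gap(),ctrl.current_time_s(),ctrl.current_force())
E
```

```text
[[ 0.42 -0.   -0.91]
 [ 0.91 -0.    0.42]
 [-0.   -1.    0.  ]]
+x (-65, 0, 0.2) [-0.14  0.19  1.95 -0.    1.    0.11]
+x (-65, 0, 0.128) [-0.14  0.31  2.02 -0.    0.81  0.11]
+x (0, 40, 0.128) [-0.07  0.42  1.84 -0.    0.88  0.17]
+x (0, -37, 0.128) [-0.22  0.4   1.87 -0.    0.87  0.02]
-x (-65, 0, 0.2) None
-x (-65, 0, 0.128) None
-x (0, 40, 0.128) None
-x (0, -37, 0.128) None
+y (-65, 0, 0.2) [-0.14  0.19  1.95 -0.    1.   -1.46]
+y (-65, 0, 0.128) [-0.14  0.31  2.02 -0.    0.81 -1.46]
+y (0, 40, 0.128) [-0.07  0.42  1.84 -0.    0.88 -1.4 ]
+y (0, -37, 0.128) [-0.22  0.4   1.87 -0.    0.87 -1.55]
-y (-65, 0, 0.2) [-0.14  0.19  1.95 -0.    1.    1.68]
-y (-65, 0, 0.128) [-0.14  0.31  2.02 -0.    0.81  1.68]
-y (0, 40, 0.128) [-0.07  0.42  1.84 -0.    0.88  1.74]
-y (0, -37, 0.128) [-0.22  0.4   1.87 -0.    0.87  1.59]
-0.08 5725 [-0.0583 -0.0047] [0.0569 0.0189]
-0.075 5362 [-0.0526 -0.0106] [0.0532 0.0191]
-0.07 3542 [-0.0499 -0.0101] [0.049  0.0186]
-0.065 2613 [-0.0446 -0.0106] [0.0448 0.0173]
-0.06 4519 [-0.041  -0.0108] [0.0409 0.0139]
-0.055 2444 [-0.0374 -0.0118] [0.0373 0.015 ]
-0.05 1744 [-0.0334 -0.0117] [0.0331 0.015 ]
-0.045 568 [-0.0275 -0.0055] [0.0288 0.0145]
-0.04 646 [-0.0168 -0.0112] [0.0114 0.0128]
-0.035 331 [-0.0136  0.0067] [0.0135 0.0122]
-0.03 414 [-0.0139  0.0066] [0.0134 0.0123]
-0.025 385 [-0.0137  0.0067] [0.0134 0.0123]
-0.02 344 [-0.0137  0.0063] [0.0134 0.0123]
-0.015 308 [-0.0138  0.0068] [0.0134 0.0123]
-0.01 208 [-0.0127  0.0067] [0.0125 0.0121]
-0.005 21 [-0.0067  0.0109] [0.0064 0.0116]
-1.901047049040502e-05 0.9667 [-0.12363765 -0.15889606 -0.68421545]
```

View pics/wrist1.png

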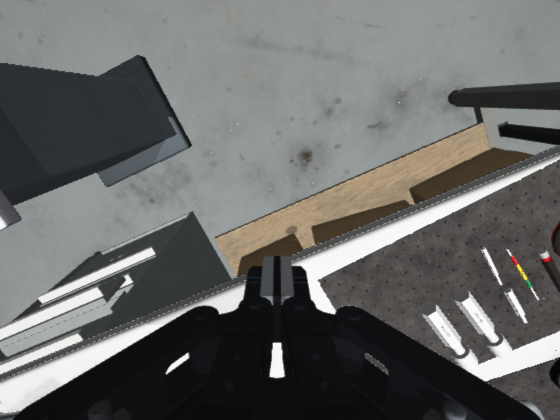

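Shut, the fingers are straight for 38 mm from the tip, ±13.5 mm across the jaws and ±11.5 mm the other way. I'll line the jaws up with the gearbox x axis, keep the TCP at z = 0.133, and push the lever out of the parking slot.

Run:
```python
from h import *
from cell import ctrl,eyes
q=quat(ex)
ctrl.movep(w(-85,2,.24),q)
ctrl.line_to(w(-85,2,.133),max_speed=.15)
print(ctrl.current_time_s(),ctrl.current_force())
s=ctrl.line_to(w(-62,2,.133),max_speed=.06); print(s,ctrl.current_force())
s=ctrl.line_to(w(-30.3,2,.133),max_speed=.04,max_force=6); print(s,loc(ctrl.current_eef_pos()),ctrl.current_force(),ctrl.current_time_s())
for n in("top","side"):
    d=eyes.capture(n);pickle.dump(d,open(n+"2.pkl","wb"))
    c=d["color"][:,:,::-1]; o=(165,285,240,400) if n=="top" else (165,285,190,350)
    cv2.imwrite(f"pics/{n}2.png",cv2.resize(c[o[0]:o[1],o[2]:o[3]],None,fx=5,fy=5,interpolation=cv2.INTER_CUBIC))
```

```text
3.7917 [0.47760386 0.42152525 0.17091049]
False [-0.60622133  0.04260182 -0.24041153]
False [-30.29842729   2.01227158] [-0.29849927  0.21599686  1.06711926] 5.2667
```

View pics/top2.png

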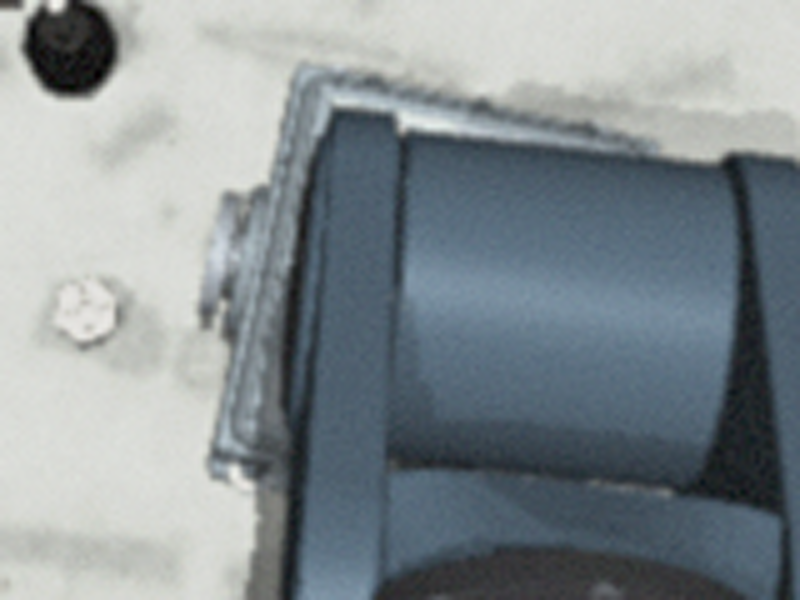

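View pics/side2.png

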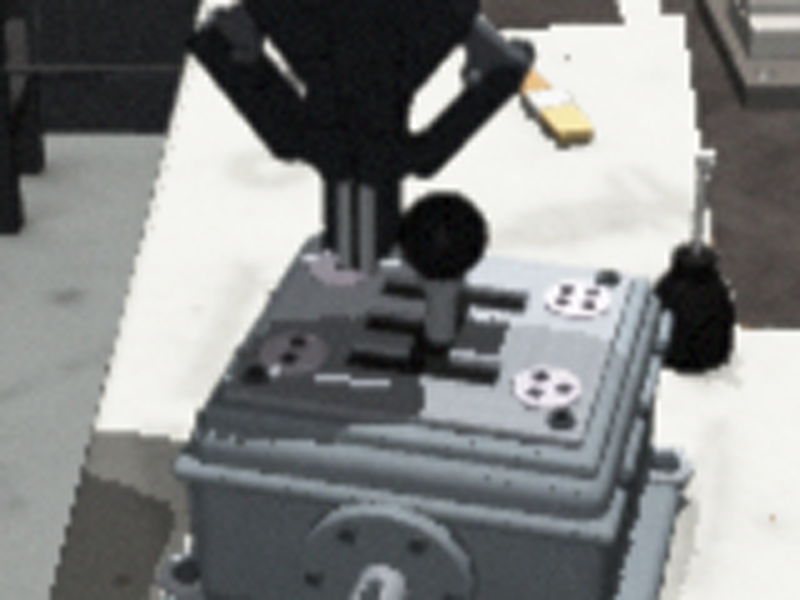

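The side view shows the knob at crop (443,235), standing upright over the cross slot. The arm blocks the top view. I'll check the knob's position on the plane z = 0.148.

Run:
```python
from h import *
S=pickle.load(open("side2.pkl","rb"))
uv=crop(443.5,235,(190,165))
print(loc(onplane(S,uv,.148)), [proj(S,w(0,y,.148))-uv for y in(-2,0,2)])
S=pickle.load(open("side0.pkl","rb"))
print(loc(onplane(S,crop(272,82,(210,195)),.1455)))
```

```text
[0.60487117 2.83816232] [array([-0.93213251,  1.19858303]), array([-0.67602174,  0.68449011]), array([-0.4210756 ,  0.17273497])]
[-26.97670991   2.43697737]
```

The knob is at x ≈ +0.6 mm (the play allows about ±2.9 mm), so the stem is in the cross slot. Now I'll go over to the left side and push along -y.

Run:
```python
from h import *
from cell import ctrl,eyes
q=quat(ex)
ctrl.line_to(w(-48,2,.133),max_speed=.1)
ctrl.line_to(w(-48,2,.21),max_speed=.15)
ctrl.line_to(w(0,62,.21),max_speed=.15)
ctrl.line_to(w(0,62,.133),max_speed=.12)
ctrl.line_to(w(0,38,.133),max_speed=.08); print(ctrl.current_force())
s=ctrl.line_to(w(0,-8.5,.133),max_speed=.04,max_force=6); print(s,loc(ctrl.current_eef_pos()),ctrl.current_force(),ctrl.current_time_s())
d=eyes.capture("side");pickle.dump(d,open("side3.pkl","wb"))
cv2.imwrite("pics/side3.png",cv2.resize(d["color"][165:285,190:350,::-1],None,fx=5,fy=5,interpolation=cv2.INTER_CUBIC))
```

```text
[ 0.6758812   0.0303529  -0.87782513]
False [-0.02519556 -8.40778298] [-0.34390841  0.6501935   0.18885318] 9.5667
```

View pics/side3.png

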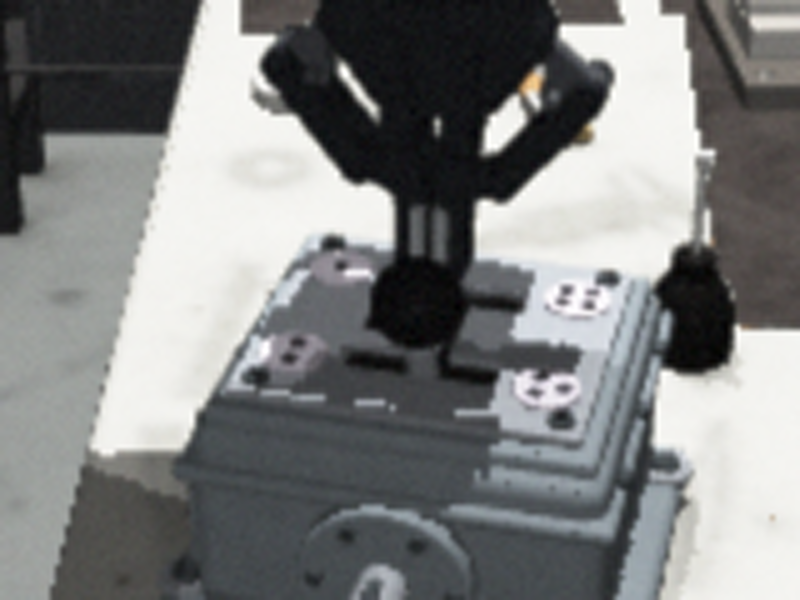

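The knob is now at side crop (417,303), in front of the right column.

Run:
```python
from h import *
S=pickle.load(open("side3.pkl","rb"))
uv=crop(417,303,(190,165))
print(loc(onplane(S,uv,.1426)), [proj(S,w(0,y,.1426))-uv for y in(-39,-37,-33)])
```

```text
[  0.92654032 -38.25156738] [array([-0.60663233,  0.14260517]), array([-0.32841856, -0.4219209 ]), array([ 0.22407041, -1.54298126])]
```

Knob at (+0.9, -38) mm, so the lever is at the right end of the cross slot. Last push: from the near side toward far, slow at the end and stopped by force.

Run:
```python
from h import *
from cell import ctrl,eyes
ctrl.line_to(w(0,12,.133),max_speed=.1)
ctrl.line_to(w(0,12,.21),max_speed=.15)
ctrl.line_to(w(-62,-38,.21),max_speed=.15)
ctrl.line_to(w(-62,-38,.129),max_speed=.12)
ctrl.line_to(w(-38,-38,.129),max_speed=.08); print(ctrl.current_force())
s=ctrl.line_to(w(-5,-38,.129),max_speed=.04,max_force=6); print(s,loc(ctrl.current_eef_pos()),ctrl.current_force(),ctrl.current_time_s())
if not s:
    s=ctrl.line_to(w(6,-38,.129),max_speed=.012,max_force=5); print(s,loc(ctrl.current_eef_pos()),ctrl.current_force(),ctrl.current_time_s())
d=eyes.capture("side");pickle.dump(d,open("side4.pkl","wb"))
cv2.imwrite("pics/side4.png",cv2.resize(d["color"][165:285,190:350,::-1],None,fx=5,fy=5,interpolation=cv2.INTER_CUBIC))
```

```text
[0.08362656 0.54274348 0.13317445]
False [ -5.0148535 -38.016064 ] [-1.12788943  0.06128272 -0.27648529] 13.575
True [  0.44907599 -37.86575288] [-1.50057523  1.00593939  0.99477999] 14.175
```

View pics/side4.png

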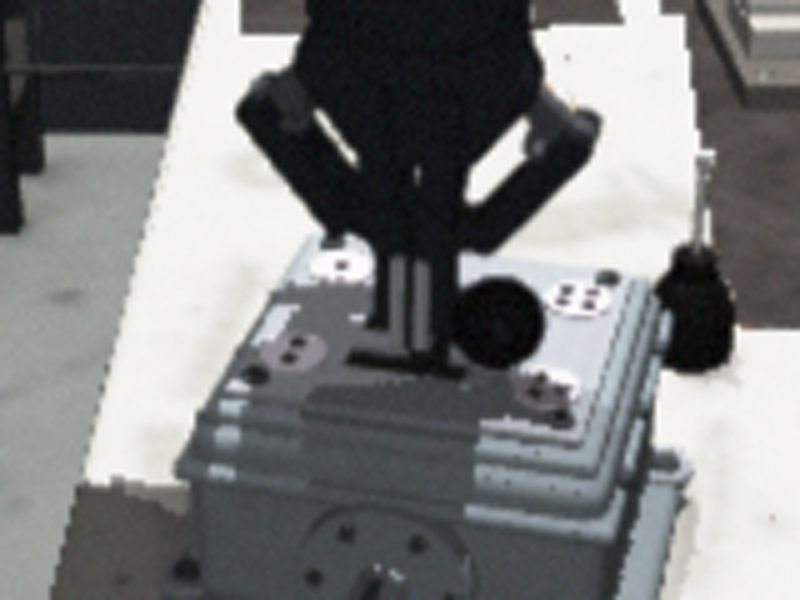

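The push stopped on force at TCP x = 0.45 mm, which puts the knob at x ≈ 31 mm (home). I'll back off and check with nothing in the way.

Run:
```python
from h import *
from cell import ctrl,eyes
ctrl.line_to(w(-20,-38,.129),max_speed=.1)
ctrl.line_to(w(-40,-38,.22),max_speed=.15)
p=w(-40,-38,.24)
ctrl.movep(np.array([.32,.30,.26]),quat(ex))
print(ctrl.current_time_s(),ctrl.current_force())
for n in("top","side"):
    d=eyes.capture(n);pickle.dump(d,open(n+"5.pkl","wb"))
    c=d["color"][:,:,::-1]; o=(165,285,240,400) if n=="top" else (165,285,190,350)
    cv2.imwrite(f"pics/{n}5.png",cv2.resize(c[o[0]:o[1],o[2]:o[3]],None,fx=5,fy=5,interpolation=cv2.INTER_CUBIC))
```

```text
16.775 [-0.59113707 -0.26083494  0.98894062]
```

View pics/top5.png

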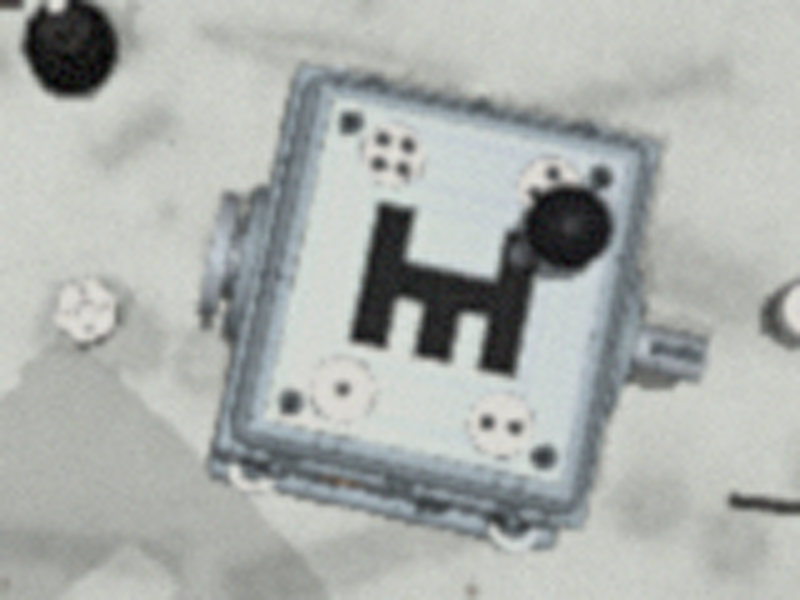

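View pics/side5.png

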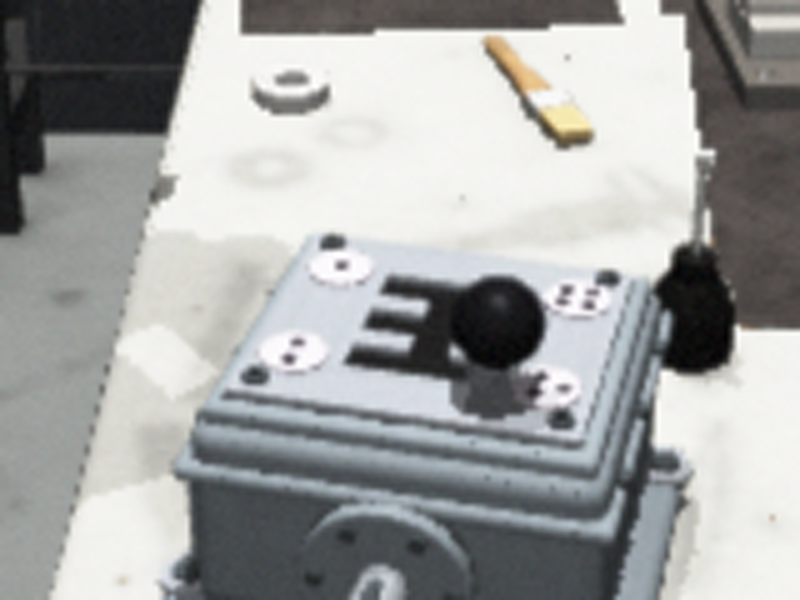

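The top crop shows the knob at (568,228), over the far-right slot beside disc 3. The side crop shows it at (498,322). The other objects haven't moved. Now to measure how far home it is.

Run:
```python
from h import *
T=pickle.load(open("top5.pkl","rb"));S=pickle.load(open("side5.pkl","rb"))
a=crop(568,228,(240,165));b=crop(498,322,(190,165))
X=tri(T,a,S,b);print(X,loc(X))
print(loc(onplane(T,a,.1387)),loc(onplane(S,b,.1387)))
for n,o in(("top",(205,235,330,370)),("side",(215,255,265,315))):
    d=(T if n=="top" else S)["color"][:,:,::-1]
    cv2.imwrite(f"pics/{n}5z.png",cv2.resize(d[o[0]:o[1],o[2]:o[3]],None,fx=15,fy=15,interpolation=cv2.INTER_CUBIC))
# slot ends (z .108): predicted far end of slot = 21+6+~1
print((proj(T,w(29,-26,.108))-[330,205])*15,(proj(T,w(21,-26,.106))-[330,205])*15)
```

```text
[ 0.52461139 -0.0733219   0.13914787] [ 30.23643561 -38.13996764]
[ 29.97744028 -38.28305908] [ 30.45619339 -37.27183592]
[218.1134244   90.46201225] [203.71644186 150.51906364]
```

View pics/top5z.png

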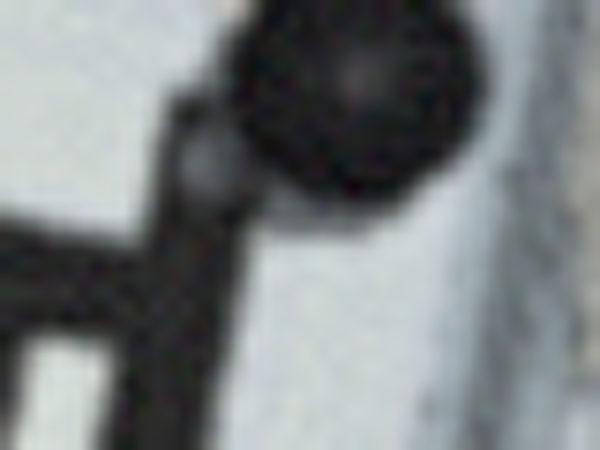

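The measured knob position is (30.2, -38.1) mm at z = 0.139, consistent with the end of the slot, but the force trip alone could have come from friction. There's time left, so I'll test the end stop with gentle stepped pushes.

Run:
```python
from h import *
from cell import ctrl,eyes
ctrl.movep(w(-50,-38,.21),quat(ex))
ctrl.line_to(w(-30,-38,.129),max_speed=.12)
ctrl.line_to(w(-5,-38,.129),max_speed=.08)
ctrl.sleep(.2); e3=np.array([*ex,0]); f0=ctrl.current_force()@e3
print(f0,ctrl.current_time_s())
hits=0
for x in np.arange(-2,5.01,.5):
    s=ctrl.line_to(w(x,-38,.129),max_speed=.02,max_force=7)
    ctrl.sleep(.1); f=np.mean([ctrl.current_force()@e3 for _ in range(3)])-f0
    print(x,s,loc(ctrl.current_eef_pos()).round(2),round(f,2))
    if s or f<-5: hits+=1
    if s or f<-6: break
print(ctrl.current_time_s())
d=eyes.capture("side");pickle.dump(d,open("side6.pkl","wb"))
cv2.imwrite("pics/side6.png",cv2.resize(d["color"][165:285,190:350,::-1],None,fx=5,fy=5,interpolation=cv2.INTER_CUBIC))
```

```text
0.039023175162766904 19.8
-2.0 False [ -2.03 -38.01] 0.31
-1.5 False [ -1.51 -38.01] 0.74
-1.0 False [ -1.01 -38.01] -0.54
-0.5 False [ -0.5 -38. ] 0.49
0.0 False [-1.000e-02 -3.801e+01] 0.16
0.5 False [  0.44 -37.99] -1.13
1.0 False [  0.75 -38.  ] -2.02
1.5 False [  1.06 -37.98] -5.7
2.0 False [  1.29 -38.  ] -6.14
23.0
```

The force climbs steeply (2.0, 5.7, 6.1 N) while the TCP lags its target at x ≈ 1.0–1.3 mm, so the lever is against the solid end of the slot. I'll withdraw and take a final look.

Run:
```python
from h import *
from cell import ctrl,eyes
ctrl.line_to(w(-20,-38,.129),max_speed=.1)
ctrl.line_to(w(-40,-38,.22),max_speed=.15)
ctrl.movep(np.array([.32,.30,.26]),quat(ex))
print(ctrl.current_time_s())
for n in("top","side"):
    d=eyes.capture(n);pickle.dump(d,open(n+"7.pkl","wb"))
T0=pickle.load(open("top0.pkl","rb"));T=pickle.load(open("top7.pkl","rb"));S=pickle.load(open("side7.pkl","rb"))
a=T["color"][165:285,240:430,::-1];b=S["color"][165:285,190:350,::-1]
cv2.imwrite("pics/top7.png",cv2.resize(a,None,fx=4,fy=4,interpolation=cv2.INTER_CUBIC))
# knob centre: dark blob centroids, shift vs picture 5
def blob(d,c,r=9):
    g=cv2.cvtColor(d["color"],cv2.COLOR_RGB2GRAY).astype(float);v,u=np.mgrid[:420,:560]
    m=(np.hypot(u-c[0],v-c[1])<r)&(g<45);return np.array([u[m].mean(),v[m].mean()]),m.sum()
T5=pickle.load(open("top5.pkl","rb"));S5=pickle.load(open("side5.pkl","rb"))
for t,s in((T5,S5),(T,S)):
    ct,cs=crop(568,228,(240,165)),crop(498,322,(190,165))
    (A,na),(B,nb)=blob(t,ct,11),blob(s,cs,12)
    print(A,na,B,nb,loc(tri(t,A,s,B)),tri(t,A,s,B)[2], loc(onplane(t,A,.139)),loc(onplane(s,B,.139)))
```

```text
25.6167
[352.80446927 210.17318436] 179 [287.8030303  229.47348485] 264 [ 29.11214886 -37.85122785] 0.137956597224307 [ 29.81957116 -37.48885133] [ 28.48872417 -39.92365393]
[352.66666667 210.14444444] 180 [287.86311787 229.50570342] 263 [ 29.15410685 -37.60602737] 0.13774525767806434 [ 29.81627156 -37.21900927] [ 28.61527954 -40.00165217]
```

View pics/top7.png

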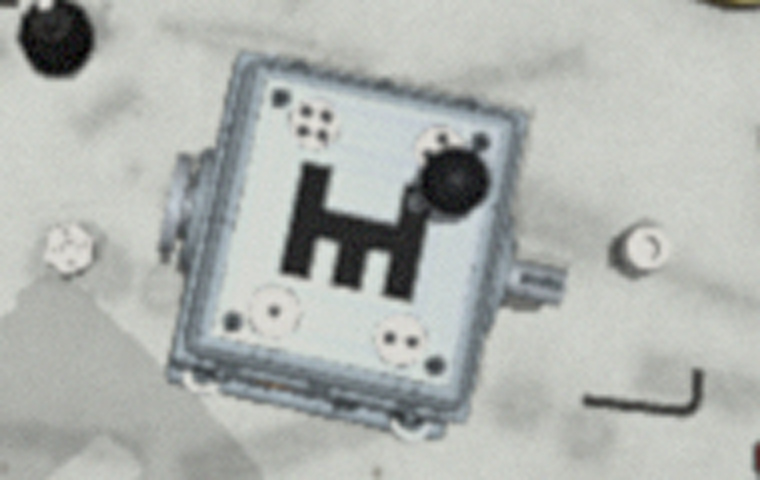

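The second push didn't shift the knob: the image moved less than 0.15 px. So the lever was already against the end stop. Nut, oiler, collet and hex key are all in their original places. Handing in.

Run:
```python
from cell import ctrl
ctrl.close_job(); print(ctrl.current_time_s())
```

```text
the job is handed in; nothing more can be done
the job is handed in; nothing more can be done
```

The gearbox is in step three: the lever is fully home at the end of the far-right slot, the one with the three-dot disc. I handed the job in at about 26 s with the arm clear of everything.

I kept the gripper shut and only pushed with the outside of the fingers, in three pushes:
1. **Out of the parking slot:** pushed toward the far side until the knob was at about x = +0.6 mm, in line with the cross slot.
2. **Along the cross slot:** pushed to the right end, knob at about (+0.9, -38) mm. It entered no other gear slot.
3. **Into the slot:** pushed toward the far side until a 5 N force limit stopped it.

**Last checks**
- **Knob position:** two views put the knob at about (30, -38) mm and 0.139 m high, against about (31, -37) mm and 0.139 m expected. A rougher image measurement gave x of about 29 mm. Both are within about 2 mm of expected, which is how good the calibration is.
- **End stop:** one force stop could have been friction, so I repeated the push in small steps. Force rose to about 6 N and the knob had not moved in the pictures afterwards, so it was already against the slot end.
- **Loose things:** the top view shows the nut, oiler, collet and hex key apparently where they were at the start.
- **Failures:** none of the checks failed.

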